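# Close the last clamp of a pressure canner

## Task

The last clamp of the pressure canner is still undone: its swing bolt leans outwards. With a fingertip push the bolt fully upright into its slot in the lid, then spin its black wing nut down (clockwise from above) with fingertip strokes against the wings until it is home on the lid and turns no further, leaving the bolt upright. Do not take the nut between the fingers, and leave the three loose jars where they stand.

Things in the scene. Friction and masses are not known exactly. Their poses are not given: they have to be found in the camera images.
- canner: Heavy cast-aluminium pressure canner, immovable, 229 mm in diameter; lid rim 174 mm above the worktop, dome to 191 mm inside 78 mm radius, fittings on it to 230 mm. Origin: centre of the underside; z up; its -x axis points to the open clamp, roughly at the robot. Four clamps at 90 degrees on a circle of 130 mm radius, three already tight. Black side handles to 157 mm radius, 132 mm high
- lug_top (a point): Top of the open clamp's lug on the lid, where the bolt's axis belongs: 175 mm above the worktop, 130 mm from the canner's centre; axes as the canner's. The lug is a fork open to the outside with an 11 mm slot, 36 mm wide along the rim, and ends 138 mm from the centre
- swing_bolt (a joint): Lean of the open clamp's bolt, rad: 0 = fully upright in the slot (a stop), positive = leaning outwards, up to 0.9. A stiff pivot: it stays where it is left and takes about 3 N at the nut to move; a strong outward push on the nut swings it out again
- wing_nut (a joint): Turn of the wing nut on its bolt, rad: 0 = down on the lid lug (a hard stop), positive = unscrewed (anticlockwise seen from above); 6.28 is one turn and lifts the nut 4 mm. It turns loosely, about 1 N at a wing, and stays where it is left
- nut_mid (a point): On the axis of the black wing nut, 20 mm above its underside, at mid-height of the wings (195 mm above the worktop with bolt upright and nut home). z axis: up along the bolt; x axis: along the wings. Wings: two flat ears 6.5 mm thick, from the hub to 40 mm from the axis, faces from 10 to 37 mm above the underside. Hub 25 mm wide at its foot, 30 mm high, closed on top
- bolt_pivot (a point): Pivot of the open clamp's bolt, 110 mm above the worktop on the side of the pot, 130 mm from the canner's centre; the bolt is 9 mm thick. The nut's underside is 65 mm from the pivot when the nut is home
- nut_side_a: The half of the wing nut (hub and faces of both wings) on the +y side of point nut_mid; its origin is the centre of the nut's underside. No separate part: named to tell when the nut is held from both sides
- nut_side_b: The same for the half on the -y side
- pasta_jar_mid (a point): Centre of the loose glass pasta jar with an orange-yellow lid, 84 mm diameter, 142 mm high; standing on the worktop
- honey_jar_mid (a point): Centre of the loose honey jar with a red lid, 60 mm diameter, 86 mm high; standing on the worktop
- spice_jar_mid (a point): Centre of the loose spice jar with a black cap, 41 mm diameter, 105 mm high; standing on the worktop

How it is judged:
By the outcome, as a careful person would: the job done as asked, in the order asked, and still so for the second after the job is handed in, with the robot touching nothing.
It also fails if it takes over 72 s, if anything falls off the work surface, if the arm or the gripper's body presses on something with over 40 N, if the wrist force passes 120 N, or if a joint passes its speed limit or range.

## Robot

A 7-joint arm with a two-finger parallel gripper is mounted at the origin on a cart in front of the work surface, level with it; the furniture and walls round the work are solid. World frame = base frame: x ahead of the robot, y to its left, z up, the work surface at z = 0. Lengths are in m, angles in rad, forces in N, time in s.
With the tool pointing down it reaches from about 0.425 to 0.875 m from the base axis. Payload 8.4 kg.
Tool frame: the origin (TCP) lies midway between the tips of the shut fingers; the grasp point (between the pads) lies 19 mm behind it; z points along the fingers, y is the line along which they close (so a half turn about z gives the same grasp; the last joint's range is limited). The gripper opens to 85 mm and grips with 20 to 120 N. Pads are 22 mm wide; open, the fingers measure 114 mm over their backs; the gripper's body (76 mm by 85 mm) begins 54 mm behind the grasp point. The pads swing forward as they close: fully open they stand 13 mm farther back than shut.
Start: joints at [-0.099, 0.333, 0.04, 1.465, -0.013, 1.343, -0.059], TCP at [0.65, -0, 0.231] pointing down, gripper open.
Joint ranges: [-2.58, 2.58], [-0.38, 2.09], [-1.3, 1.39], [0.25, 2.4], [-1.5, 4.64], [0.08, 2.09], [-2.65, 2.65]. Speed limits (rad/s): [2.22, 2.22, 2.79, 2.79, 3.14, 3.14, 3.14].

## Interface

Orientations are given as a unit quaternion [x, y, z, w].
In Python, from rig import robot, viewer gives the robot as it stands.
- The arm moves only by the tool jog_arm, never from a script. Its arguments are lists of equal length, an entry for each row: "jaw": the closure, from 0 (fully open) to 1 (shut); "xyz": the shift along the tool's x, y, z each as a share of 0.05 m, from -1 to 1, a list of three; "turn": the turn about the tool's z as a share of 8 degrees, from -1 to 1. A call has 1 to 20 rows; each row shifts and turns the commanded pose from where the row before left it, along the tool's axes as they then stand; what a row does not reach is not made up. A row lasts 1/10 s, in which the tool goes at most 50 mm and 8.59 degrees, less where a joint would pass 70% of its speed; a pose out of reach is approached as far as the arm can. A call with a number of a shift or a turn outside -1 to 1 is refused whole. A call with a gripper value outside its range is refused whole. The fingers move at their own pace and stop on an object; "force" is the grip in N (left out, the last holds). Time passes only in rows, so rows that do not move let the fingers close. It gives the time, the measured TCP pose, the force, the opening and the grip force at its end, in the units of the state.
- robot.get_obs(): the state, without advancing time (a new reading comes with each control period).
- viewer.camera(name): name is "scene" or "side" or "wrist"; returns the picture (420x560x3 uint8, red, green, blue); there is no depth.
- viewer.camera_params(name): a dict with "mtx" (3x3 intrinsics, pixels), "position" and "orientation" of the camera in the world. Camera axes: x right, y down, z forward; pixel columns grow to the right and rows downward; lengths in m; the calibration is good to about 2 mm. A picture is of the moment at which its call begins: read the wrist's pose just before it. camera_params takes no time and is no camera call; for the wrist camera it gives the pose at the moment of the call.
- robot.finish_job(): hands the job in; it is judged then, once.
The state is a dict: "clock": time; "qpos": joint angles; "dq": joint speeds; "joint_torque": joint torques, N m; "eef_pos": TCP position; "orientation": TCP orientation; "wrist_force": force on the tool from outside, world axes, zero at the start; "ft_torque": the same for the moment, N m; "width": finger opening in m; "finger_force": force on a finger pad.
Only numpy, scipy, OpenCV 4.12 (cv2) and the standard library are available. Lean on these libraries where they do the work, as an engineer would, in place of code of your own. Each camera call takes 0.05 s, during which the arm holds its last target. There are 200 camera calls.

## Working session

There is one attempt and no reset: what is moved stays moved. The work goes in short steps, Python scripts to look and compute and a tool call to move; the robot and the scene stay as the last step left them, time stands still between calls to the robot, and variables do not carry over. Pictures are saved under pics/ and viewed, at most 10 in all, crops included, and the job is handed in when it is done.

Besides the shell and the picture viewer there is one more tool, called after ">>>" as name(argument=value, ...) on one line, values as JSON. jog_arm: Moves the arm, as the interface text tells. Shift numbers are shares of 0.05 m and turn numbers shares of 8 degrees, none past 1 either way. Its arguments: {"type":"object","properties":{"jaw":{"type":"array","items":{"type":"number"}},"xyz":{"type":"array","items":{"type":"array","items":{"type":"number","minimum":-1,"maximum":1}}},"turn":{"type":"array","items":{"type":"number","minimum":-1,"maximum":1}},"force":{"type":"number"}},"required":["jaw","xyz","turn"]}

```bash
mkdir -p pics; ls
cat > h.py <<'E'
import numpy as np, cv2
from rig import robot, viewer
from scipy.spatial.transform import Rotation as R
def snap(n,f):
    p=viewer.camera_params(n); im=viewer.camera(n)
    cv2.imwrite(f'pics/{f}.png',im[:,:,::-1]); return im,p
def proj(p,X):
    c=R.from_quat(p['orientation']).as_matrix().T@(np.array(X)-p['position']); u=p['mtx']@c; return u[:2]/u[2]
def ray(p,uv):
    d=R.from_quat(p['orientation']).as_matrix()@np.linalg.inv(p['mtx'])@[uv[0],uv[1],1]; return np.array(p['position']),d/np.linalg.norm(d)
def plane(p,uv,z):
    o,d=ray(p,uv); return o+d*(z-o[2])/d[2]
def tri(p1,a,p2,b):
    o1,d1=ray(p1,a);o2,d2=ray(p2,b)
    s=np.linalg.lstsq(np.c_[d1,-d2],o2-o1,rcond=None)[0]
    x,y=o1+d1*s[0],o2+d2*s[1]; return (x+y)/2,np.linalg.norm(x-y)
E
python3 - <<'E'
from h import *
a=[]
for n in('scene','side','wrist'):
    im,p=snap(n,n+'0'); print(n,np.round(p['position'],3),np.round(R.from_quat(p['orientation']).as_matrix()[:,2],2),p['mtx'][0,0])
    a.append(im)
o=robot.get_obs();print(o['eef_pos'],o['orientation'],o['clock'])
E
```

```text
pics
scene [0.244 0.48  0.758] [ 0.35 -0.56 -0.75] 387.8243241581789
side [0.341 1.01  0.946] [ 0.17 -0.76 -0.63] 527.486921736932
wrist [0.65  0.078 0.373] [ 0.   -0.31 -0.95] 304.00646322689465
[ 6.49640006e-01 -3.86949086e-05  2.30631351e-01] [ 7.07114341e-01  7.07098943e-01 -4.82715771e-04 -4.00948575e-04] 0.15
```

View pics/scene0.png

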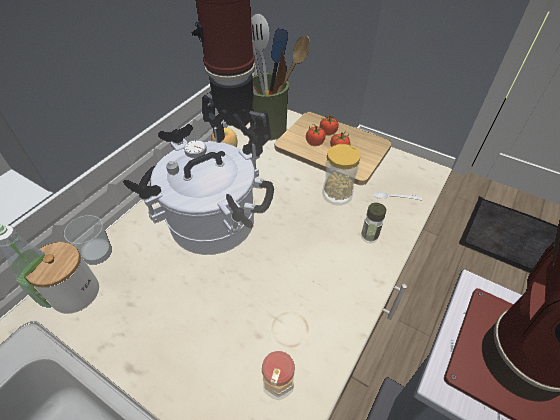

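View pics/side0.png

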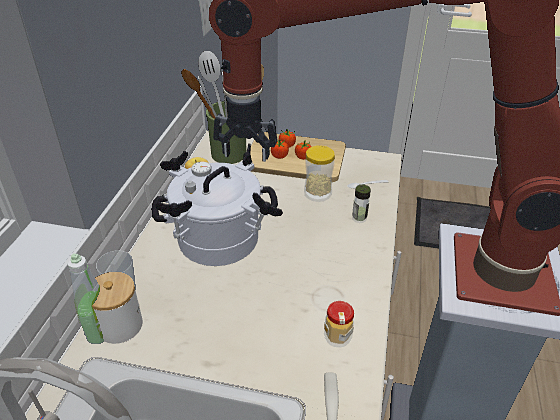

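View pics/wrist0.png

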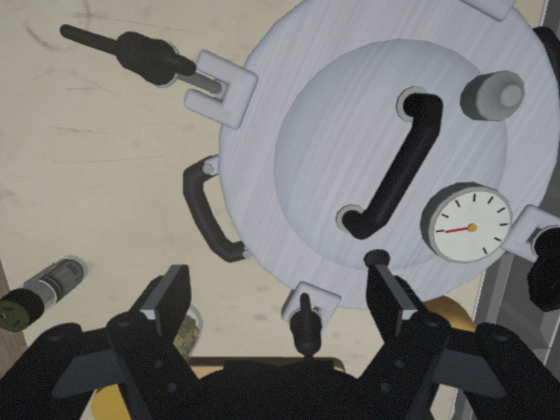

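Run:
```python
from h import *
im=cv2.imread('pics/wrist0.png'); cv2.imwrite('pics/c1.png',cv2.resize(im[0:145,50:270],None,fx=3.5,fy=3.5,interpolation=cv2.INTER_CUBIC))
p=viewer.camera_params('wrist')
pts=[(219,150),(223,118),(236,240),(262,277),(290,293),(258,60),(285,22),(420,309)]
W=np.array([plane(p,u,.174)[:2] for u in pts]);print(W.round(4))
A=np.c_[2*W,np.ones(len(W))];s=np.linalg.lstsq(A,(W**2).sum(1),rcond=None)[0];c=s[:2];print(c,np.sqrt(s[2]+c@c),np.linalg.norm(W-c,axis=1))
```

```text
[[ 0.6119  0.0538]
 [ 0.6156  0.0737]
 [ 0.6203 -0.0094]
 [ 0.6383 -0.0391]
 [ 0.6592 -0.0527]
 [ 0.6382  0.1066]
 [ 0.6541  0.1264]
 [ 0.7592 -0.0669]]
[0.72061991 0.0367487 ] 0.11033691430761298 [0.1100192  0.11130768 0.11042963 0.11195415 0.10856315 0.10808117
 0.111689   0.11058881]
```

View pics/c1.png

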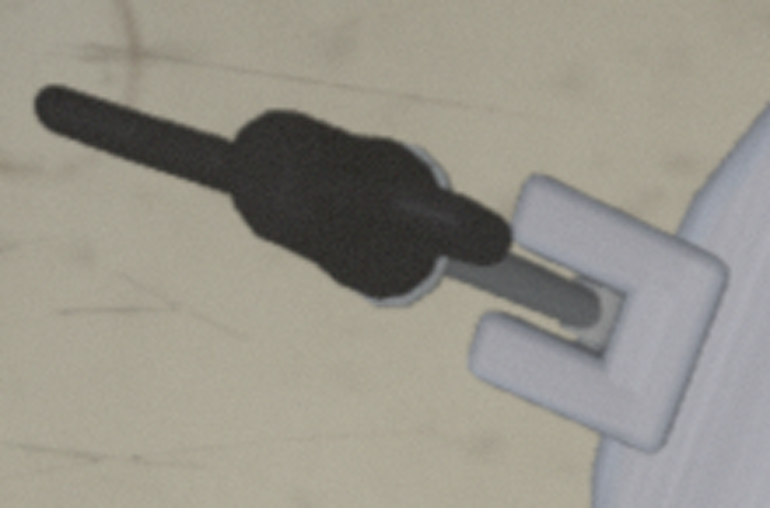

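Run:
```python
from h import *
p=viewer.camera_params('wrist')
f=lambda u:(50+u[0]/3.5,u[1]/3.5)
q=[(521,178),(472,365),(728,262),(658,452)]
P=np.array([plane(p,f(u),.175)[:2] for u in q]);print(P.round(4))
print(np.linalg.norm(P[0]-P[1]),np.linalg.norm(P[2]-P[3]))
d=P[:2].mean(0)-P[2:].mean(0);print(np.linalg.norm(d));
t=P[0]-P[1];d/=np.linalg.norm(d);t/=np.linalg.norm(t);print('rad',d,t)
c=P[:2].mean(0)-.138*d;print('centre',c,'lug',c+.13*d)
# 2nd view hub
for n in('wing out',(55,105)),('hub',(320,200)),('wing in',(485,235)):
  print(n[0],[plane(p,f(n[1]),z).round(4) for z in(.14,.165,.18,.195)])
```

```text
[[0.6037 0.1113]
 [0.5928 0.0818]
 [0.6381 0.0984]
 [0.6249 0.067 ]]
0.031552788047919486 0.0341445709798813
0.036002203868980356
rad [-0.92299914  0.384802  ] [0.34717012 0.93780217]
centre [0.72561746 0.04344316] lug [0.60562757 0.09346742]
wing out [array([0.5065, 0.1299, 0.14  ]), array([0.5219, 0.1243, 0.165 ]), array([0.5312, 0.121 , 0.18  ]), array([0.5404, 0.1176, 0.195 ])]
hub [array([0.5554, 0.1133, 0.14  ]), array([0.5656, 0.1095, 0.165 ]), array([0.5717, 0.1072, 0.18  ]), array([0.5778, 0.1049, 0.195 ])]
wing in [array([0.5875, 0.107 , 0.14  ]), array([0.5942, 0.1039, 0.165 ]), array([0.5983, 0.102 , 0.18  ]), array([0.6023, 0.1001, 0.195 ])]
```

>>> jog_arm(jaw=[1, 1, 1, 1, 1, 1, 1, 1, 1, 1, 1], xyz=[[0, 0, -0.4], [0, 0, -0.3], [0.5, -0.55, 0], [0.5, -0.55, 0], [0.5, -0.55, 0], [0.5, -0.55, 0], [0.5, -0.55, 0], [0.45, -0.5, 0], [0, 0, 0], [0, 0, 0], [0, 0, 0]], turn=[0, 0, 0, 0, 0, 0, 0, 1, 1, 1, 0])

```text
clock: 1.25
eef_pos: [0.4875, 0.1477, 0.2669]
orientation: [0.839, 0.544, 0.0, 0.0]
wrist_force: [0.3, 1.4, -0.9]
width: -0.0001
finger_force: 0.0
```

Run:
```python
from h import *
o=robot.get_obs();print(o['eef_pos'],R.from_quat(o['orientation']).as_matrix().round(3),o['clock'],o['width'])
im,p=snap('wrist','wrist1');np.save('p1',p,allow_pickle=True);print(p['position'])
snap('scene','scene1');snap('side','side1')
```

```text
[0.48751165 0.14768552 0.26694369] [[ 0.409  0.913  0.001]
 [ 0.913 -0.409  0.   ]
 [ 0.001  0.001 -1.   ]] 1.25 -6.388463594790717e-05
[0.51942269 0.21868254 0.40907725]
```

View pics/wrist1.png

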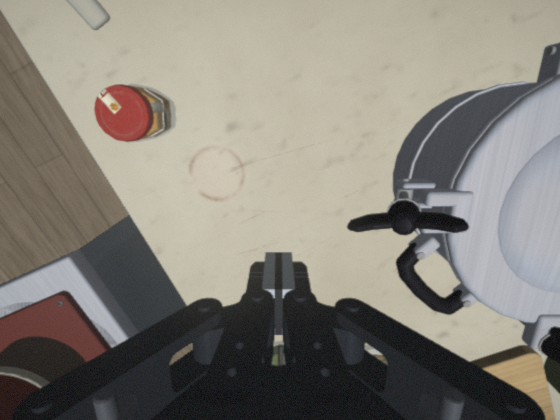

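Run:
```python
from h import *
p1=np.load('p1.npy',allow_pickle=True).item()
# initial wrist cam pose relative to tool (rigid) 
o=robot.get_obs();T1=R.from_quat(o['orientation']);C=R.from_quat(p1['orientation'])
off=T1.inv().apply(p1['position']-np.array(o['eef_pos']))
T0=R.from_quat([7.07114341e-01,7.07098943e-01,-4.82715771e-04,-4.00948575e-04])
p0=dict(mtx=p1['mtx'],position=np.array([6.49640006e-01,-3.86949086e-05,2.30631351e-01])+T0.apply(off),orientation=(T0*T1.inv()*C).as_quat())
print(p0['position']);np.save('p0',p0,allow_pickle=True)
f=lambda u:(50+u[0]/3.5,u[1]/3.5)
for a,b in((44,104),(352,225)),((500,240),(464,226)):
  print(tri(p0,f(a),p1,b))
im=cv2.imread('pics/wrist1.png');cv2.imwrite('pics/c2.png',cv2.resize(im[165:265,335:500],None,fx=4.5,fy=4.5,interpolation=cv2.INTER_CUBIC))
```

```text
[0.65012863 0.07806949 0.37318358]
(array([0.53757181, 0.11982782, 0.19205859]), np.float64(0.000771802087987105))
(array([0.60802202, 0.09728935, 0.21146904]), np.float64(0.0025799474451925074))
```

View pics/c2.png

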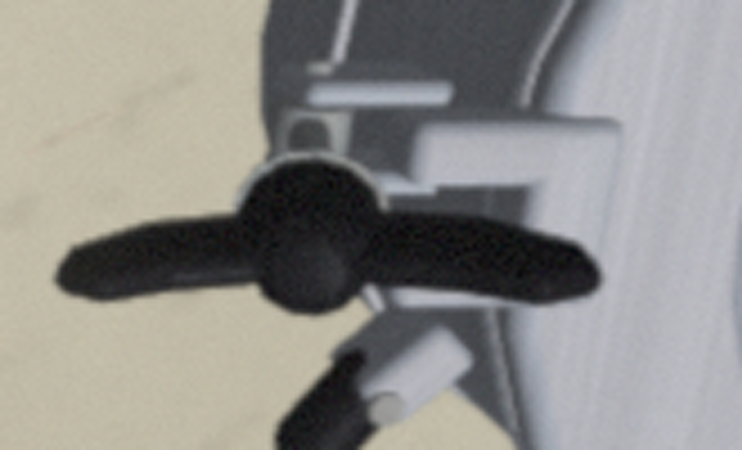

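Run:
```python
from h import *
p1=np.load('p1.npy',allow_pickle=True).item();p0=np.load('p0.npy',allow_pickle=True).item()
f=lambda u:(335+u[0]/4.5,165+u[1]/4.5)
g=lambda u:(50+u[0]/3.5,u[1]/3.5)
for a,b in((521,178),(414,123)),((728,262),(621,121)),((628,285),(540,185)):
  print(plane(p0,g(a),.175).round(4),plane(p1,f(b),.175).round(4),tri(p0,g(a),p1,f(b)))
# rim of lid circle in wrist1 via points
```

```text
[0.6041 0.1122 0.175 ] [0.6032 0.1142 0.175 ] (array([0.6038141 , 0.1128324 , 0.17262784]), np.float64(0.0007448170969894877))
[0.6385 0.099  0.175 ] [0.6368 0.0995 0.175 ] (array([0.63802264, 0.09892353, 0.17321776]), np.float64(0.0009153913258936836))
[0.6211 0.0955 0.175 ] [0.6208 0.0937 0.175 ] (array([0.62077002, 0.09487783, 0.17620634]), np.float64(0.0014618837337246598))
```

>>> jog_arm(jaw=[1, 1, 1, 1, 1], xyz=[[-0.06, 0, 0.9], [0, 0, 0.9], [0, 0.4, 0], [0, 0.2, 0], [0, 0, 0]], turn=[0, 0, 0, 0, 0])

```text
clock: 1.9
eef_pos: [0.5153, 0.1318, 0.177]
orientation: [0.839, 0.544, 0.001, 0.0]
wrist_force: [-0.5, -0.2, 0.3]
width: -0.0
finger_force: 0.0
```

>>> jog_arm(jaw=[1, 1, 1, 1, 1, 1, 1, 1], xyz=[[0, 0.1, 0], [0, 0.1, 0], [0, 0.1, 0], [0, 0.1, 0], [0, 0.1, 0], [0, 0.1, 0], [0, 0.1, 0], [0, 0, 0]], turn=[0, 0, 0, 0, 0, 0, 0, 0])

```text
clock: 2.7
eef_pos: [0.546, 0.1184, 0.1767]
orientation: [0.839, 0.545, 0.0, -0.0]
wrist_force: [-0.9, 0.9, 0.6]
width: 0.0002
finger_force: 0.7
```

Run:
```python
from h import *
im,p=snap('wrist','wrist2');np.save('p2',p,allow_pickle=True)
print(robot.get_obs()['wrist_force'])
cv2.imwrite('pics/c3.png',cv2.resize(im[100:340,180:460,::-1],None,fx=2.5,fy=2.5))
```

```text
[-0.1292846   1.46620381  0.8081097 ]
```

View pics/c3.png

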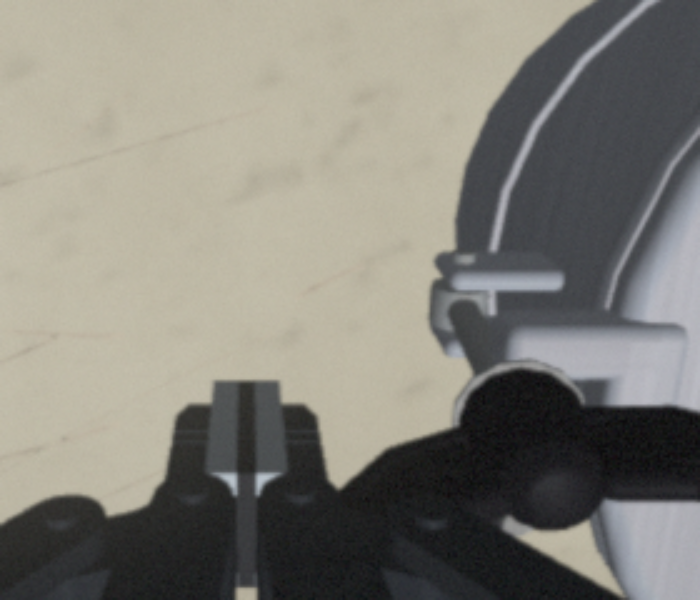

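>>> jog_arm(jaw=[1, 1, 1, 1, 1, 1], xyz=[[0, -0.15, 0], [0, 0, -0.2], [0, 0.15, 0], [0, 0.1, 0], [0, 0.1, 0], [0, 0, 0]], turn=[0, 0, 0, 0, 0, 0])

```text
clock: 3.35
eef_pos: [0.5556, 0.1135, 0.186]
orientation: [0.839, 0.544, -0.0, 0.0]
wrist_force: [0.1, 0.2, 0.1]
width: -0.0002
finger_force: 0.1
```

Run:
```python
from h import *
print(robot.get_obs()['wrist_force'])
im,p=snap('wrist','wrist3');np.save('p3',p,allow_pickle=True)
snap('scene','scene3')
a=cv2.imread('pics/wrist3.png')[120:330,200:480];b=cv2.imread('pics/scene1.png')[170:240,205:285];c=cv2.imread('pics/scene3.png')[170:240,205:285]
bc=np.vstack([cv2.resize(v,(240,210),interpolation=2) for v in(b,c)])
cv2.imwrite('pics/c4.png',np.hstack([cv2.resize(a,(560,420)),bc]))
```

```text
[0.1212696  0.22096379 0.12336118]
```

View pics/c4.png

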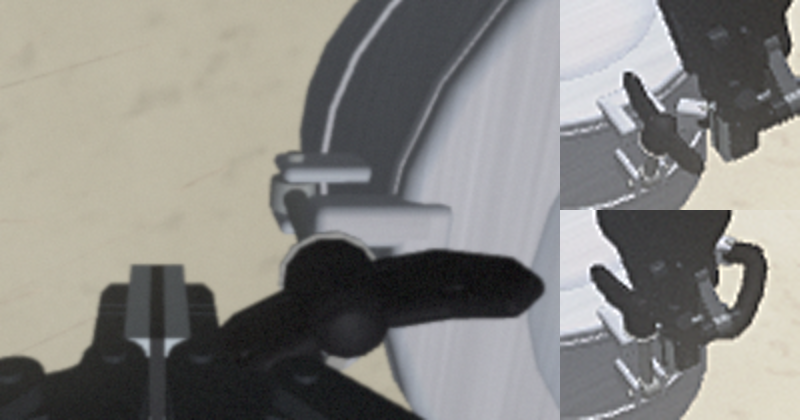

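>>> jog_arm(jaw=[1, 1, 1, 1, 1, 1], xyz=[[0.12, 0, 0], [0, 0.1, 0], [0, 0.1, 0], [0, 0.1, 0], [0, 0.1, 0], [0, 0, 0]], turn=[0, 0, 0, 0, 0, 0])

```text
clock: 4.05
eef_pos: [0.576, 0.1113, 0.1861]
orientation: [0.839, 0.544, -0.0, -0.0]
wrist_force: [0.3, 0.9, 0.1]
width: -0.0001
finger_force: 0.3
```

>>> jog_arm(jaw=[1, 1], xyz=[[0, 0.08, 0], [0, 0, 0]], turn=[0, 0])

```text
clock: 4.25
eef_pos: [0.5793, 0.1101, 0.1865]
orientation: [0.839, 0.545, 0.0, -0.0]
wrist_force: [-1.6, 1.1, 1.3]
width: -0.0001
finger_force: 1.6
```

>>> jog_arm(jaw=[1, 1], xyz=[[0, 0.08, 0], [0, 0, 0]], turn=[0, 0])

```text
clock: 4.45
eef_pos: [0.5831, 0.1085, 0.1866]
orientation: [0.839, 0.545, 0.0, -0.0]
wrist_force: [-1.4, 2.4, 2.8]
width: -0.0
finger_force: 2.1
```

>>> jog_arm(jaw=[1, 1], xyz=[[0, 0.06, 0], [0, 0, 0]], turn=[0, 0])

```text
clock: 4.65
eef_pos: [0.5845, 0.1081, 0.1864]
orientation: [0.838, 0.545, -0.001, -0.001]
wrist_force: [-8.6, 4.2, 6.1]
width: 0.0002
finger_force: 5.1
```

>>> jog_arm(jaw=[1, 1], xyz=[[0, 0.06, 0], [0, 0, 0]], turn=[0, 0])

```text
clock: 4.85
eef_pos: [0.5857, 0.108, 0.1863]
orientation: [0.838, 0.545, -0.002, -0.002]
wrist_force: [-14.8, 6.8, 10.1]
width: 0.0001
finger_force: 8.7
```

Run:
```python
from h import *
print(robot.get_obs()['wrist_force'])
snap('wrist','wrist4'); snap('scene','scene4')
a=cv2.imread('pics/wrist4.png')[120:330,200:480];c=cv2.imread('pics/scene4.png')[170:240,205:285]
c=cv2.resize(c,(240,420),interpolation=2)
cv2.imwrite('pics/c5.png',np.hstack([cv2.resize(a,(560,420)),c]))
```

```text
[-14.79626112   6.78157246  10.0646523 ]
```

View pics/c5.png

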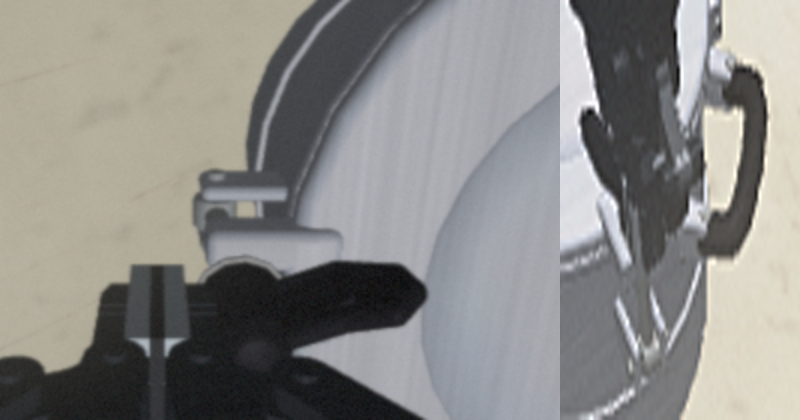

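>>> jog_arm(jaw=[1, 1, 1, 1, 1], xyz=[[0, -0.6, 0], [0, 0, -1], [-0.4, 0.25, 0], [-0.4, 0.25, 0], [0, 0, 0]], turn=[0, 0, 0, 0, 0])

```text
clock: 5.45
eef_pos: [0.5683, 0.0666, 0.2366]
orientation: [0.84, 0.542, -0.0, 0.001]
wrist_force: [0.3, -0.6, 1.5]
width: -0.0001
finger_force: 0.0
```

```bash
cat >> h.py <<'E'
def loc():
    p=np.array(robot.get_obs()['eef_pos'])*1e3
    return np.array([.409*p[0]+.913*p[1]-332.8,.913*p[0]-.409*p[1]-514.1,p[2]])
E
python3 - <<'E'
from h import *
print(loc(),robot.get_obs()['wrist_force'])
im,p=snap('wrist','wrist5');snap('scene','scene5');snap('side','side5');np.save('p5',p,allow_pickle=True)
# dark blobs near nut
A=np.array([.605,.0935,.2])
for n in('wrist','scene','side'):
    q=viewer.camera_params(n);print(n,proj(q,A),proj(q,A+[0,0,.02]))
a=cv2.resize(cv2.imread('pics/wrist5.png')[120:330,200:480],(560,420))
s=cv2.resize(cv2.imread('pics/scene5.png')[170:240,205:285],(240,210),interpolation=2)
t=cv2.resize(cv2.imread('pics/side5.png')[170:240,230:310],(240,210),interpolation=2)
cv2.imwrite('pics/c6.png',np.hstack([a,np.vstack([s,t])]))
E
```

```text
[-39.55431331 -22.49340104 236.5768626 ] [ 0.26265192 -0.6045007   1.48754804]
wrist [319.12266298 185.58697394] [323.9724789  194.23008649]
scene [228.57776266 199.71642588] [227.55885031 192.63622423]
side [253.64144004 197.97380718] [253.39251354 191.03576926]
```

View pics/c6.png

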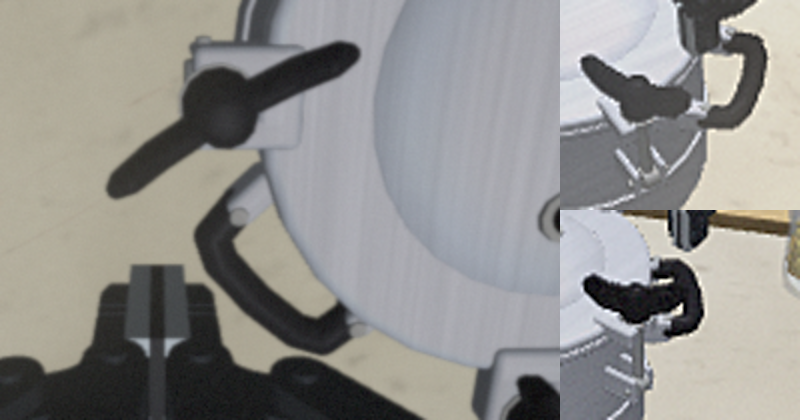

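Run:
```python
from h import *
p5=np.load('p5.npy',allow_pickle=True).item(); q=viewer.camera_params('wrist')
print(p5['position'],q['position'],loc())
print('lug inner-left px',proj(p5,[.6377,.0992,.175]),'seen 350,142; inner-right',proj(p5,[.6377-.036*.383,.0992-.036*.924,.175]),'seen 349,194')
M=np.array([[.409,.913],[.913,-.409]])
L=lambda P:M@P[:2]*1e3-[332.8,514.1]
for z in(.175,.2,.21,.22):
  print(z,[L(plane(p5,u,z)).round(1) for u in((259,214),(375,145),(310,174),(350,142.5),(349,194))])
im=cv2.imread('pics/wrist5.png');m=(im.max(2)<60).astype('u1')
n,l,s,c=cv2.connectedComponentsWithStats(m)
for i in range(1,n):
  if s[i,4]>150:print(s[i],c[i])
k=l==l[174,310];v,u=np.nonzero(k);print(cv2.minAreaRect(np.c_[u,v].astype('f4')))
```

```text
[0.60040494 0.13785431 0.37855749] [0.5994275  0.14250542 0.37818365] [-35.48606008 -25.19932298 236.1285634 ]
lug inner-left px [352.61053111 142.5818051 ] seen 350,142; inner-right [350.31963577 195.37488516] seen 349,194
0.175 [array([-30.8, -35.2]), array([17. , 42.5]), array([-2.3,  0.1]), array([18.6, 25.8]), array([-16.4,  27.6])]
0.2 [array([-22.3, -33.6]), array([19.6, 34.5]), array([ 2.8, -2.7]), array([21.1, 19.9]), array([-9.7, 21.5])]
0.21 [array([-18.9, -32.9]), array([20.7, 31.3]), array([ 4.8, -3.8]), array([22.1, 17.5]), array([-7., 19.])]
0.22 [array([-15.5, -32.3]), array([21.8, 28.1]), array([ 6.8, -4.9]), array([23.1, 15.2]), array([-4.3, 16.5])]
[ 477   99   83  164 5719] [528.80153873 177.28046861]
[ 254  141  125   77 2697] [314.17797553 174.63959956]
[ 298  214   77   83 1747] [331.48483114 264.92386949]
[    0   234   560   186 55404] [280.9751823  359.56828027]
((311.47314453125, 172.81878662109375), (39.56890106201172, 142.0548095703125), 55.00797653198242)
```

```bash
cat >> h.py <<'E'
def fp(phi,extra=0,a=27):
    f=np.radians(phi);er=np.array([np.sin(f),-np.cos(f)]);et=np.array([np.cos(f),np.sin(f)])
    b=11*abs(np.cos(f))+7*abs(np.sin(f))+3.25+extra
    return a*er-b*et
def rows(pts,start):
    c=np.array(start,float);out=[]
    for p in pts:
        d=np.round((np.array(p)-c)/50,2);c=c+d*50;out.append([float(d[0]),float(d[1]),0])
    return out,c
E
python3 - <<'E'
from h import *
print(loc(),fp(-32,9))
ph=np.arange(-32,181,15);P=[fp(x) for x in ph];print([x.round(1).tolist() for x in P])
r,c=rows(P,fp(-32,9));print(len(r),r,c)
r,c=rows([fp(0,10)],fp(178));print('hop',r)
E
```

```text
[-35.48606008 -25.19932298 236.1285634 ] [-35.75322978  -9.49671937]
[[-28.1, -14.3], [-23.0, -21.2], [-15.4, -26.5], [-9.1, -29.8], [-1.7, -31.5], [6.7, -30.7], [14.9, -27.0], [22.0, -20.5], [26.6, -11.6], [29.1, -6.1], [30.7, -0.2], [30.6, 6.8], [28.1, 14.3], [23.0, 21.2], [15.4, 26.5]]
15 [[0.15, -0.1, 0], [0.1, -0.13, 0], [0.16, -0.11, 0], [0.12, -0.07, 0], [0.15, -0.03, 0], [0.17, 0.02, 0], [0.16, 0.07, 0], [0.14, 0.13, 0], [0.1, 0.18, 0], [0.05, 0.11, 0], [0.03, 0.12, 0], [-0.0, 0.14, 0], [-0.05, 0.15, 0], [-0.1, 0.13, 0], [-0.16, 0.11, 0]] [15.24677022 26.50328063]
hop [[-0.79, -1.07, 0]]
```

>>> jog_arm(jaw=[1, 1, 1, 1, 1, 1, 1, 1, 1, 1, 1], xyz=[[0, 0.32, 0], [0, 0, 0], [0, 0, 0.86], [0, 0, 0], [0.15, -0.1, 0], [0.1, -0.13, 0], [0.16, -0.11, 0], [0.12, -0.07, 0], [0.15, -0.03, 0], [0.17, 0.02, 0], [0, 0, 0]], turn=[0, 0, 0, 0, 0, 0, 0, 0, 0, 0, 0])

```text
clock: 6.7
eef_pos: [0.5805, 0.1139, 0.1933]
orientation: [0.838, 0.545, 0.0, -0.0]
wrist_force: [-0.3, -0.3, -0.1]
width: 0.0003
finger_force: 0.1
```

```bash
cat >> h.py <<'E'
def nut():
    "dark blob containing the nut, wing azimuth in tool axes"
    im,p=snap('wrist','tmp'); return im,p
E
python3 - <<'E'
from h import *
print(loc(),robot.get_obs()['wrist_force'])
E
```

```text
[  8.60735305 -30.64982634 193.29315235] [-0.28727293 -0.26053952 -0.05696045]
```

>>> jog_arm(jaw=[1, 1, 1, 1, 1, 1, 1, 1, 1, 1], xyz=[[0.12, 0.07, 0], [0.14, 0.13, 0], [0.1, 0.18, 0], [0.05, 0.11, 0], [0.03, 0.12, 0], [0, 0.14, 0], [-0.05, 0.15, 0], [-0.1, 0.13, 0], [-0.16, 0.11, 0], [0, 0, 0]], turn=[0, 0, 0, 0, 0, 0, 0, 0, 0, 0])

```text
clock: 7.7
eef_pos: [0.6353, 0.0924, 0.1934]
orientation: [0.839, 0.543, -0.0, 0.001]
wrist_force: [0.6, -0.7, -0.6]
width: -0.0001
finger_force: 0.0
```

>>> jog_arm(jaw=[1, 1, 1, 1, 1, 1], xyz=[[0.1, 0, 0], [0, 0, -1], [-0.45, -0.6, 0], [-0.45, -0.6, 0], [0, 0, 0], [0, 0, 0]], turn=[0, 0, 0, 0, 0, 0])

```text
clock: 8.3
eef_pos: [0.5634, 0.0833, 0.244]
orientation: [0.839, 0.545, 0.001, 0.0]
wrist_force: [0.9, 0.2, 0.7]
width: 0.0001
finger_force: 0.0
```

```bash
cat >> h.py <<'E'
M=np.array([[.409,.913],[.913,-.409]])
def see(z=.205,seed=(0,0)):
    p=viewer.camera_params('wrist');im=viewer.camera('wrist')
    m=(im.max(2)<60).astype('u1');n,l,s,c=cv2.connectedComponentsWithStats(m)
    for i in range(1,n):
        if s[i,4]<300: continue
        v,u=np.nonzero(l==i);P=np.array([plane(p,(a,b),z)[:2] for a,b in zip(u,v)])@M.T*1e3-[332.8,514.1]
        if np.linalg.norm(P.mean(0))>25: continue
        Q=P-P.mean(0);w=np.linalg.svd(Q,full_matrices=False)[2][0];t=Q@w
        E=P[t>t.max()-2].mean(0),P[t<t.min()+2].mean(0)
        d=E[0]-E[1]; phi=np.degrees(np.arctan2(d[0],-d[1]))
        print('nut area',s[i,4],'ends',E[0].round(1),E[1].round(1),'len',np.linalg.norm(d).round(1),'phi',round(phi%180,1))
E
python3 - <<'E'
from h import *
print(loc(),robot.get_obs()['wrist_force']);see()
E
```

```text
[-26.2930334  -33.75735601 243.98877724] [0.92778176 0.19027853 0.6812167 ]
nut area 2337 ends [  6.9 -39. ] [-7.  38.3] len 78.6 phi 10.2
```

```bash
cat >> h.py <<'E'
def wingz(phi,r=30):
    f=np.radians(phi);e=np.array([np.sin(f),-np.cos(f)])
    for n in('scene','side'):
        p=viewer.camera_params(n);im=viewer.camera(n)
        for rr in(r,r-6):
            z=np.arange(.17,.25,.001);xy=np.linalg.inv(M)@((np.array([332.8,514.1])+rr*e)/1e3)
            uv=[proj(p,[*xy,k]) for k in z]
            g=np.array([cv2.getRectSubPix(im.max(2),(1,1),(float(u),float(v)))[0,0] for u,v in uv])
            k=z[g<75]; print(n,rr,'dark z',(k.min(),k.max(),len(k)) if len(k) else None)
E
python3 - <<'E'
from h import *
wingz(190)
E
```

```text
scene 30 dark z (np.float64(0.19600000000000004), np.float64(0.21700000000000005), 18)
scene 24 dark z (np.float64(0.17), np.float64(0.22400000000000006), 41)
side 30 dark z (np.float64(0.19300000000000003), np.float64(0.21400000000000005), 22)
side 24 dark z (np.float64(0.18500000000000003), np.float64(0.21500000000000005), 31)
```

Run:
```python
from h import *
P=[fp(x) for x in (8,22,36,50,64,78,92,106,120,134,148,162,178)]
r,c=rows(P,[-26.3,-33.8]);print(r,c)
r,c=rows([fp(178)+[5,0],fp(0,9)],fp(178));print(r,c)
```

```text
[[0.3, 0.1, 0], [0.13, -0.05, 0], [0.15, -0.0, 0], [0.16, 0.04, 0], [0.15, 0.09, 0], [0.11, 0.14, 0], [0.07, 0.16, 0], [0.05, 0.09, 0], [0.02, 0.12, 0], [-0.0, 0.13, 0], [-0.05, 0.14, 0], [-0.1, 0.13, 0], [-0.16, 0.12, 0]] [15.2 26.7]
[[0.1, 0.0, 0], [-0.87, -1.07, 0]] [-23.07894347 -27.02205746]
```

>>> jog_arm(jaw=[1, 1, 1, 1, 1, 1, 1, 1, 1, 1, 1, 1, 1, 1, 1, 1, 1, 1, 1, 1], xyz=[[0, 0, 1], [0.2, 0.02, 0], [0.12, 0.04, 0], [0.12, -0.04, 0], [0.15, 0, 0], [0.16, 0.04, 0], [0.15, 0.09, 0], [0.11, 0.14, 0], [0.07, 0.16, 0], [0.05, 0.09, 0], [0.02, 0.12, 0], [0, 0.13, 0], [-0.05, 0.14, 0], [-0.1, 0.13, 0], [-0.16, 0.12, 0], [0.1, 0, 0], [0, 0, -1], [-0.45, -0.6, 0], [-0.45, -0.6, 0], [0, 0, 0]], turn=[0, 0, 0, 0, 0, 0, 0, 0, 0, 0, 0, 0, 0, 0, 0, 0, 0, 0, 0, 0])

```text
clock: 10.45
eef_pos: [0.5605, 0.0839, 0.2439]
orientation: [0.839, 0.544, -0.0, 0.0]
wrist_force: [-0.4, -0.2, -0.3]
width: 0.0001
finger_force: 0.0
```

Run:
```python
from h import *
print(loc(),robot.get_obs()['wrist_force']);see();wingz(190);print(robot.get_obs()['clock'])
```

```text
[-26.94771264 -36.72734856 243.89156041] [-0.36655492 -0.15979818 -0.28998094]
nut area 2402 ends [ 0.4 38.7] [  0.8 -39.2] len 77.9 phi 0.3
scene 30 dark z (np.float64(0.17200000000000001), np.float64(0.20200000000000004), 31)
scene 24 dark z (np.float64(0.17), np.float64(0.20700000000000005), 37)
side 30 dark z (np.float64(0.17900000000000002), np.float64(0.20600000000000004), 28)
side 24 dark z (np.float64(0.17900000000000002), np.float64(0.20400000000000004), 26)
10.6
```

Run:
```python
from h import *
wingz(180)
```

```text
scene 30 dark z (np.float64(0.19600000000000004), np.float64(0.21600000000000005), 21)
scene 24 dark z (np.float64(0.18800000000000003), np.float64(0.22100000000000006), 34)
side 30 dark z (np.float64(0.18900000000000003), np.float64(0.21200000000000005), 24)
side 24 dark z (np.float64(0.18400000000000002), np.float64(0.21000000000000005), 27)
```

>>> jog_arm(jaw=[1, 1, 1, 1, 1, 1, 1, 1, 1], xyz=[[0, 0, 0.98], [0.15, 0.06, 0], [0.12, 0.06, 0], [0.12, 0, 0], [0.15, 0, 0], [0.16, 0.04, 0], [0.15, 0.09, 0], [0.11, 0.14, 0], [0, 0, 0]], turn=[0, 0, 0, 0, 0, 0, 0, 0, 0])

```text
clock: 11.6
eef_pos: [0.5864, 0.1001, 0.1905]
orientation: [0.842, 0.538, -0.025, 0.001]
wrist_force: [-76.6, -59.0, 30.2]
width: 0.0001
finger_force: 46.3
```

>>> jog_arm(jaw=[1, 1, 1, 1, 1], xyz=[[-0.4, -0.3, 0], [-0.4, -0.1, 0], [0, 0, -1], [0, 0, 0], [0, 0, 0]], turn=[0, 0, 0, 0, 0])

```text
clock: 12.1
eef_pos: [0.5688, 0.0936, 0.2483]
orientation: [0.839, 0.545, 0.003, 0.001]
wrist_force: [-0.1, 0.9, -1.0]
width: -0.0001
finger_force: 0.0
```

Run:
```python
from h import *
print(loc(),robot.get_obs()['wrist_force']);see();wingz(180);snap('wrist','wrist6')
```

```text
[-14.70778354 -33.11576913 248.26252853] [-0.1451894   0.85777581 -1.01000981]
nut area 2327 ends [  1.3 -42.2] [-0.1 35.3] len 77.5 phi 1.0
scene 30 dark z (np.float64(0.19900000000000004), np.float64(0.21300000000000005), 15)
scene 24 dark z (np.float64(0.19000000000000003), np.float64(0.21800000000000005), 29)
side 30 dark z (np.float64(0.19200000000000003), np.float64(0.21200000000000005), 21)
side 24 dark z (np.float64(0.18500000000000003), np.float64(0.21300000000000005), 29)
```

Run:
```python
from h import *
print(loc());see();see(.2)
```

```text
[-16.07510954 -34.77744082 244.18263954]
nut area 2457 ends [  1.1 -42.5] [-0.2 35.4] len 77.9 phi 1.0
nut area 2466 ends [ -0.7 -42.7] [-2.1 37.7] len 80.4 phi 1.0
```

>>> jog_arm(jaw=[1, 1, 1, 1, 1, 1], xyz=[[-0.2, 0, 0], [0, 0, 1], [0, 0, 0], [0.1, 0, 0], [0.06, 0, 0], [0, 0, 0]], turn=[0, 0, 0, 0, 0, 0])

```text
clock: 13.0
eef_pos: [0.5667, 0.0919, 0.1962]
orientation: [0.838, 0.545, 0.001, 0.0]
wrist_force: [-0.6, -0.6, 0.4]
width: 0.0002
finger_force: 0.0
```

>>> jog_arm(jaw=[1, 1], xyz=[[0.06, 0, 0], [0, 0, 0]], turn=[0, 0])

```text
clock: 13.2
eef_pos: [0.5673, 0.0941, 0.1951]
orientation: [0.839, 0.545, 0.001, 0.0]
wrist_force: [-0.1, 0.1, -0.2]
width: 0.0
finger_force: 0.0
```

>>> jog_arm(jaw=[1, 1], xyz=[[0.06, 0, 0], [0, 0, 0]], turn=[0, 0])

```text
clock: 13.4
eef_pos: [0.5679, 0.0953, 0.1945]
orientation: [0.839, 0.544, -0.001, 0.0]
wrist_force: [-3.2, -3.6, 3.6]
width: -0.0001
finger_force: 2.3
```

>>> jog_arm(jaw=[1, 1, 1], xyz=[[0.06, 0, 0], [0, 0, 0], [0, 0, 0]], turn=[0, 0, 0])

```text
clock: 13.7
eef_pos: [0.5684, 0.0963, 0.1943]
orientation: [0.839, 0.544, -0.002, 0.001]
wrist_force: [-6.8, -8.3, 5.4]
width: 0.0002
finger_force: 5.3
```

Run:
```python
from h import *
print(loc(),robot.get_obs()['wrist_force'])
p=viewer.camera_params('wrist');print([proj(p,[*(np.linalg.inv(M)@(np.array([332.8,514.1])+v)/1e3),.205]).round(0) for v in ([0,0],[0,38])])
snap('wrist','wrist7');see();wingz(180,34)
```

```text
[-12.41362578 -34.55388444 194.30091742] [-6.75605477 -8.32950648  5.43524205]
[array([349., 256.]), array([429., 256.])]
scene 34 dark z None
scene 28 dark z (np.float64(0.19700000000000004), np.float64(0.21500000000000005), 19)
side 34 dark z (np.float64(0.20000000000000004), np.float64(0.20800000000000005), 9)
side 28 dark z (np.float64(0.19000000000000003), np.float64(0.21200000000000005), 23)
```

>>> jog_arm(jaw=[1, 1, 1, 1, 1, 1, 1, 1, 1, 1], xyz=[[-0.35, 0, 0], [0, 0, -1], [0.4, -0.4, 0], [0.5, -0.2, 0], [0, 0, 0], [0, 0, 0.6], [0, 0, 0.56], [0, 0.4, 0], [0, 0.1, 0], [0, 0, 0]], turn=[0, 0, 0, 0, 0, 0, 0, 0, 0, 0])

```text
clock: 14.9
eef_pos: [0.5766, 0.125, 0.1866]
orientation: [0.839, 0.544, 0.0, 0.0]
wrist_force: [-0.6, 0.8, 0.1]
width: 0.0003
finger_force: 0.0
```

Run:
```python
from h import *
print(loc(),robot.get_obs()['wrist_force'])
```

```text
[ 17.21048244 -38.76120738 186.59939306] [-0.59975899  0.84656164  0.10176581]
```

>>> jog_arm(jaw=[1, 1, 1, 1, 1], xyz=[[-0.03, 0.1, 0], [0, 0.1, 0], [0, 0.06, 0], [0, 0.06, 0], [0, 0, 0]], turn=[0, 0, 0, 0, 0])

```text
clock: 15.4
eef_pos: [0.5899, 0.1184, 0.1864]
orientation: [0.839, 0.545, -0.0, -0.0]
wrist_force: [-0.5, 0.5, 2.1]
width: -0.0004
finger_force: 0.6
```

>>> jog_arm(jaw=[1, 1], xyz=[[0, 0.06, 0], [0, 0, 0]], turn=[0, 0])

```text
clock: 15.6
eef_pos: [0.5924, 0.1174, 0.1863]
orientation: [0.839, 0.545, -0.0, -0.0]
wrist_force: [-2.9, 0.8, 1.8]
width: -0.0004
finger_force: 1.8
```

>>> jog_arm(jaw=[1, 1], xyz=[[0, 0.06, 0], [0, 0, 0]], turn=[0, 0])

```text
clock: 15.8
eef_pos: [0.5939, 0.117, 0.186]
orientation: [0.838, 0.545, -0.001, -0.001]
wrist_force: [-8.3, 2.9, 4.1]
width: -0.0003
finger_force: 4.8
```

>>> jog_arm(jaw=[1, 1], xyz=[[0, 0.08, 0], [0, 0, 0]], turn=[0, 0])

```text
clock: 16.0
eef_pos: [0.5957, 0.1165, 0.1857]
orientation: [0.838, 0.546, -0.003, -0.003]
wrist_force: [-18.0, 5.8, 8.2]
width: 0.0001
finger_force: 9.1
```

>>> jog_arm(jaw=[1, 1, 1, 1, 1, 1], xyz=[[0, -0.4, 0], [0, -0.3, 0], [0, 0, -1], [-0.7, 0.3, 0], [-0.2, 0.1, 0], [0, 0, 0]], turn=[0, 0, 0, 0, 0, 0])

```text
clock: 16.6
eef_pos: [0.5673, 0.0765, 0.2364]
orientation: [0.84, 0.543, 0.0, 0.001]
wrist_force: [-0.5, 1.2, -0.5]
width: 0.0002
finger_force: 0.0
```

Run:
```python
from h import *
see();print(loc(),robot.get_obs()['wrist_force']);see();see(.2);wingz(180,28)
```

```text
nut area 2549 ends [ 0.6 38.1] [  0.7 -39.3] len 77.4 phi 0.1
[-29.30499639 -28.5319832  235.98250744] [0.54166691 0.73366427 1.31374428]
nut area 2610 ends [ 0.1 38.4] [  0.6 -39.4] len 77.7 phi 0.4
nut area 2607 ends [ -0.7 -39.7] [-1.2 40.3] len 80.0 phi 0.4
scene 28 dark z (np.float64(0.19400000000000003), np.float64(0.21800000000000005), 25)
scene 22 dark z (np.float64(0.18600000000000003), np.float64(0.22200000000000006), 36)
side 28 dark z (np.float64(0.18700000000000003), np.float64(0.21300000000000005), 27)
side 22 dark z (np.float64(0.18300000000000002), np.float64(0.21000000000000005), 28)
```

Run:
```python
import h; from h import *
class V:
    camera_params=staticmethod(viewer.camera_params)
    camera=staticmethod(lambda n:cv2.imread(f'pics/{n}5.png'))
h.viewer=V; h.wingz(148,28)
```

```text
scene 28 dark z (np.float64(0.19600000000000004), np.float64(0.21800000000000005), 23)
scene 22 dark z (np.float64(0.19000000000000003), np.float64(0.21800000000000005), 29)
side 28 dark z (np.float64(0.19200000000000003), np.float64(0.21600000000000005), 25)
side 22 dark z (np.float64(0.18700000000000003), np.float64(0.21300000000000005), 27)
```

>>> jog_arm(jaw=[1, 1, 1, 1, 1], xyz=[[0, -0.1, 0], [0, 0, 0.82], [0, 0, 0], [0.24, 0, 0], [0, 0, 0]], turn=[0, 0, 0, 0, 0])

```text
clock: 17.35
eef_pos: [0.5681, 0.0944, 0.1966]
orientation: [0.838, 0.545, 0.001, -0.0]
wrist_force: [-0.3, -0.4, 0.5]
width: -0.0
finger_force: 0.3
```

>>> jog_arm(jaw=[1, 1, 1], xyz=[[0.08, 0, 0], [0.08, 0, 0], [0, 0, 0]], turn=[0, 0, 0])

```text
clock: 17.65
eef_pos: [0.5696, 0.0967, 0.1961]
orientation: [0.839, 0.544, -0.002, 0.001]
wrist_force: [-9.6, -10.3, 7.2]
width: -0.0
finger_force: 7.3
```

>>> jog_arm(jaw=[1, 1, 1, 1, 1, 1, 1, 1], xyz=[[-0.3, 0, 0], [-0.2, 0, 0], [0, 0, -1], [0, 0, -0.3], [0, -0.4, 0], [0, 0, 0], [0, 0, 0], [0, 0, 0]], turn=[0, 0, 0, 0, 0, 0, 0, 0])

```text
clock: 18.45
eef_pos: [0.5426, 0.0845, 0.2603]
orientation: [0.839, 0.544, 0.0, 0.0]
wrist_force: [-0.1, 0.3, -0.2]
width: 0.0002
finger_force: 0.0
```

Run:
```python
from h import *
print(loc(),robot.get_obs()['wrist_force']);see();see(.2)
```

```text
[-33.77548605 -53.25803471 260.33701827] [-0.05823995  0.30923238 -0.21523269]
nut area 2005 ends [ 0.2 38.5] [  1.1 -39.8] len 78.3 phi 0.7
nut area 2008 ends [-0.7 40.8] [ -0.  -39.5] len 80.3 phi 0.5
```

```bash
python3 -c "
from rig import robot
print(robot.finish_job())"
```

```text
the job is handed in; nothing more can be done
None
```

I handed the job in at about 18.5 s. The bolt is upright in its slot and the wing nut is home, taking about 14 N at a wing without turning. One stroke against the already-home nut peaked near 100 N at the wrist and tilted the bolt out about 3 mm, so I pushed it back upright. I never gripped the nut, and no move went near the jars, though I did not re-check their positions at the end.

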